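Hang the empty tube carrier on the drip stand

TASK

Take the empty wire tube carrier (the one with no tubes in it) by its blue handle and hang it on the drip stand, one end of its bar in each of the two yellow hooks. Lower it until both ends sit down in their hooks, and only then let go, so that it hangs upright and still. Leave the carrier full of tubes where it stands.

Things in the scene. Friction and masses are not known exactly. Their poses are not given: they have to be found in the camera images.
- empty_carrier: Empty steel wire tube carrier, loose, 0.28-0.46 kg, base 56 (x) x 180 (y) mm, 96 high. Round bar along y, 10 thick, 280 long, axis 85 above the origin, sticks out 48 past each end plate (outer face y = +-92). Blue handle mid-bar, 14 (x) x 60 (y) x 22 high, centred 85 above the origin; upper wire tier at 53. Origin: centre of underside, z up. Half-turn symmetric.
- loaded_carrier: Look-alike carrier, same frame, bar, blue handle and origin (centre of underside), but holding eight foil-capped glass tubes that reach 137 mm high; loose, stands on the bench, stays there. Where it stands and which side it is on varies.
- seat_left (a point): Lowest inside point of the left (+y) yellow hook of the fixed drip stand, 140 mm above the bench: the bar's underside rests here. Axes: x away from robot, y towards the left hook, z up; the stand may be turned about z. Hook: 8 mm bar open upwards, clear 20 mm in x at the bottom, 44 at the top; front tip (-x) 32 above the seat, back rises 36 to a post 14 thick, 58 behind (+x), top 55 above seat.
- seat_right (a point): Same point and axes on the right (-y) hook, 230 mm from seat_left along y, same height. The carrier's body hangs between the hooks with 19 mm to spare each side, its underside then 60 mm above the bench. A 14 mm high drip tray lies below, from 45 mm in front of the seats to 95 mm behind; a thin crossbar joins the posts 45 mm above the bench.

How it is judged:
On the way:
1. both ends of the empty carrier's bar sit in the two hooks (within 10 mm of fully down) while the gripper still holds it (x of seat_left in the frame of empty_carrier between -0.015 and 0.015 m and z of seat_left in the frame of empty_carrier between 0.07 and 0.09 m and (y of seat_left in the frame of empty_carrier between 0.094 and 0.139 m or y of seat_left in the frame of empty_carrier between -0.139 and -0.094 m) and x of seat_right in the frame of empty_carrier between -0.015 and 0.015 m and z of seat_right in the frame of empty_carrier between 0.07 and 0.09 m and (y of seat_right in the frame of empty_carrier between 0.094 and 0.139 m or y of seat_right in the frame of empty_carrier between -0.139 and -0.094 m) and contact force between the fingers and empty_carrier above 0.5 N), for 0.2 s.
At the end, for the whole second after the job is handed in: The empty carrier hangs released and still from both hooks: each seat is under the bar outside the end plates, within 15 mm of its axis across and 10 mm of its underside in height; upright within 15 degrees, below 0.03 m/s and 0.3 rad/s (x of seat_left in the frame of empty_carrier between -0.015 and 0.015 m and z of seat_left in the frame of empty_carrier between 0.07 and 0.09 m and (y of seat_left in the frame of empty_carrier between 0.094 and 0.139 m or y of seat_left in the frame of empty_carrier between -0.139 and -0.094 m) and x of seat_right in the frame of empty_carrier between -0.015 and 0.015 m and z of seat_right in the frame of empty_carrier between 0.07 and 0.09 m and (y of seat_right in the frame of empty_carrier between 0.094 and 0.139 m or y of seat_right in the frame of empty_carrier between -0.139 and -0.094 m) and angle between empty_carrier's own z axis and vertical below 0.26 rad and linear speed of empty_carrier below 0.03 m/s and angular speed of empty_carrier below 0.3 rad/s); the robot touches nothing.
It fails at once if the carrier full of tubes is shifted by more than 20 mm or tipped by more than 15 degrees (distance of loaded_carrier from where it was at the start of the episode above 0.02 m or angle between loaded_carrier's own z axis and vertical above 0.26 rad).
It also fails if it takes over 48 s, if anything falls off the work surface, if the arm or the gripper's body presses on something with over 40 N, if the wrist force passes 120 N, or if a joint passes its speed limit or range.

ROBOT

A 6-joint arm with a two-finger parallel gripper is mounted at the origin on the work surface. World frame = base frame: x ahead of the robot, y to its left, z up, the work surface at z = 0. Lengths are in m, angles in rad, forces in N, time in s.
With the tool pointing down it reaches from about 0.35 to 0.725 m from the base axis. Payload 4.3 kg.
Tool frame: the origin (TCP) lies between the finger pads; the fingertips stand 19 mm ahead of it and the grasp point (between the pads) is the TCP; z points along the fingers, y is the line along which they close (so a half turn about z gives the same grasp; the last joint's range is limited). The gripper opens to 85 mm and grips with 20 to 120 N. Pads are 22 mm wide; open, the fingers measure 114 mm over their backs; the gripper's body (76 mm by 85 mm) begins 54 mm behind the grasp point. The pads swing forward as they close: fully open they stand 13 mm farther back than shut.
Start: joints at [-0.11, 0.377, 0.081, 1.274, 0, 1.46], TCP at [0.575, 0, 0.226] pointing down, gripper open.
Joint ranges: [-2.72, 2.72], [-0.84, 1.66], [-1.02, 1.22], [-1.77, 2.12], [-1.37, 1.28], [-3.14, 3.14]. Speed limits (rad/s): [2.57, 2.57, 3.14, 3.14, 3.14, 3.14].

INTERFACE

Orientations are given as a unit quaternion [w, x, y, z].
In Python, from bench import ctrl, viewer gives the robot as it stands.
- The arm moves only by the tool arm_command, never from a script. Its argument "targets" is a list that holds one entry, the list of rows, each a list of 5 numbers: the gripper command: -1 is shut, 1 is fully open, values between are in proportion, then the shift along the tool's x, y, z in mm, then the turn about the tool's z in degrees. A call has exactly 10 rows; each row shifts and turns the commanded pose from where the row before left it, along the tool's axes as they then stand; what a row does not reach is not made up. A row lasts 1/12 s, in which the tool goes at most 41.7 mm and 7.16 degrees, less where a joint would pass 70% of its speed; a pose out of reach is approached as far as the arm can. A call with a gripper value outside its range is refused whole. The fingers move at their own pace and stop on an object; the grip force is fixed at half the most. Time passes only in rows, so rows that do not move let the fingers close, or fill a call up. It gives the time, the measured TCP pose, the force, the opening and the grip force at its end, in the units of the state.
- ctrl.state(): the state, without advancing time (a new reading comes with each control period).
- viewer.get_image(name): name is "scene" or "side" or "wrist"; returns a dict with "image" (384x512x3 uint8, red, green, blue), "fx", "fy", "cx", "cy" (pixels), "R" (3x3) and "t" (3): a world point X has camera coordinates R X + t. Camera axes: x right, y down, z forward; pixel columns grow to the right and rows downward; lengths in m; the calibration is good to about 2 mm. A picture is of the moment at which its call begins. There is no depth.
- ctrl.finish_job(): hands the job in; it is judged then, once.
The state is a dict: "time_s": time; "joints": joint angles; "dq": joint speeds; "joint_efforts": joint torques, N m; "position": TCP position; "eef_rot": TCP orientation; "ft_force": force on the tool from outside, world axes, zero at the start; "moment": the same for the moment, N m; "gripper_width": opening from 0.0 (shut) to 1.0 (fully open); "grasp_force": force on a finger pad.
Only numpy, scipy, OpenCV 4.12 (cv2) and the standard library are available. Lean on these libraries where they do the work, as an engineer would, in place of code of your own. Each camera call takes 0.05 s, during which the arm holds its last target. There are 200 camera calls.

## Working session

There is one attempt and no reset: what is moved stays moved. The work goes in short steps, Python scripts to look and compute and a tool call to move; the robot and the scene stay as the last step left them, time stands still between calls to the robot, and variables do not carry over. Pictures are saved under pics/ and viewed, at most 10 in all, crops included, and the job is handed in when it is done.

Besides the shell and the picture viewer there is one more tool, called as name(argument=value, ...), one argument or row to a line, values as JSON. arm_command: Moves the arm, as the interface text tells. Its arguments: {"type":"object","properties":{"targets":{"type":"array"}},"required":["targets"]}

```bash
mkdir -p pics; ls; python3 - <<'E'
from bench import ctrl, viewer
import cv2, pickle, numpy as np
d={}
for n in ["scene","side","wrist"]:
    d[n]=viewer.get_image(n); cv2.imwrite(f"pics/{n}0.png",d[n]["image"][:,:,::-1])
    print(n,d[n]["fx"],np.round(d[n]["R"],3).tolist(),np.round(d[n]["t"],3))
pickle.dump(d,open("d0.pkl","wb"))
s=ctrl.state();print(s["position"],s["eef_rot"],s["time_s"])
E
```

```text
pics
scene 479.7044903009277 [[0.079, 0.997, -0.008], [0.574, -0.052, -0.817], [-0.815, 0.06, -0.577]] [-0.063 -0.222  1.528]
side 412.99436261948915 [[-0.909, -0.418, 0.013], [-0.322, 0.679, -0.66], [0.267, -0.604, -0.751]] [0.499 0.227 0.921]
wrist 331.10801123170586 [[1.0, 0.0, -0.001], [0.001, -0.964, 0.266], [-0.001, -0.266, -0.964]] [-0.575 -0.035  0.378]
[5.74511118e-01 5.73613632e-05 2.24970304e-01] [-5.95743518e-04  7.07100819e-01  7.07112323e-01 -4.89205398e-04] 0.15
```

View pics/scene0.png

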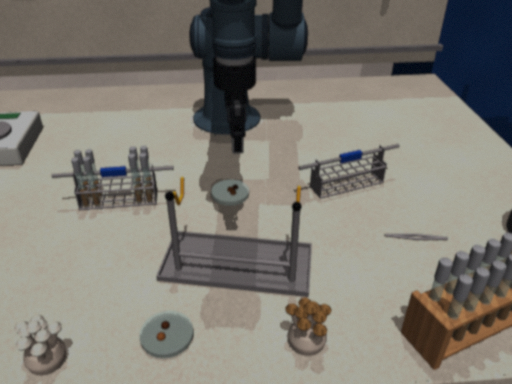

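View pics/side0.png

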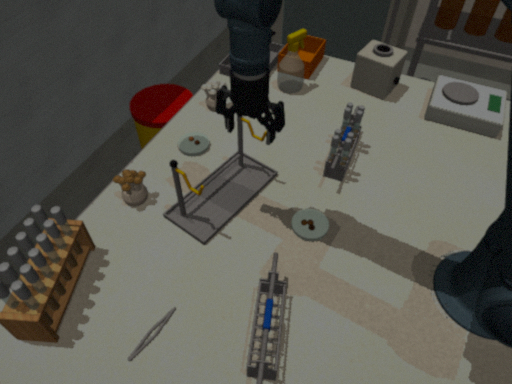

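The scene view looks back at the robot. The empty carrier is on the robot's left, with its handle at about (350,156) in scene and (268,314) in side. The loaded carrier is on the right, handle at scene (113,171). The yellow hooks are at scene (182,190) and (298,195), side (250,130) and (190,188). I'll enlarge these areas next.

```bash
python3 - <<'E'
import cv2, pickle, numpy as np
d=pickle.load(open("d0.pkl","rb"))
c=lambda n,x,y,w,h: cv2.resize(d[n]["image"][y:y+h,x:x+w,::-1],(400,300),interpolation=cv2.INTER_CUBIC)
a=np.vstack([np.hstack([c("scene",160,165,80,60),c("scene",270,170,80,60)]),np.hstack([c("side",160,150,80,60),c("side",215,105,80,60)])])
cv2.imwrite("pics/crop0.png",a)
for n in ["scene","side"]:
    h=cv2.cvtColor(d[n]["image"],cv2.COLOR_RGB2HSV)
    m=cv2.inRange(h,(105,150,60),(128,255,255))
    k,l,s,ce=cv2.connectedComponentsWithStats(m)
    print(n,[(s[i].tolist(),ce[i].round(1).tolist()) for i in range(1,k) if s[i,4]>20])
E
```

```text
scene [([341, 151, 21, 11, 147], [350.6, 156.0]), ([101, 167, 25, 9, 183], [112.9, 171.2])]
side [([342, 127, 9, 13, 52], [346.0, 132.5]), ([263, 299, 10, 30, 186], [267.8, 313.4])]
```

View pics/crop0.png

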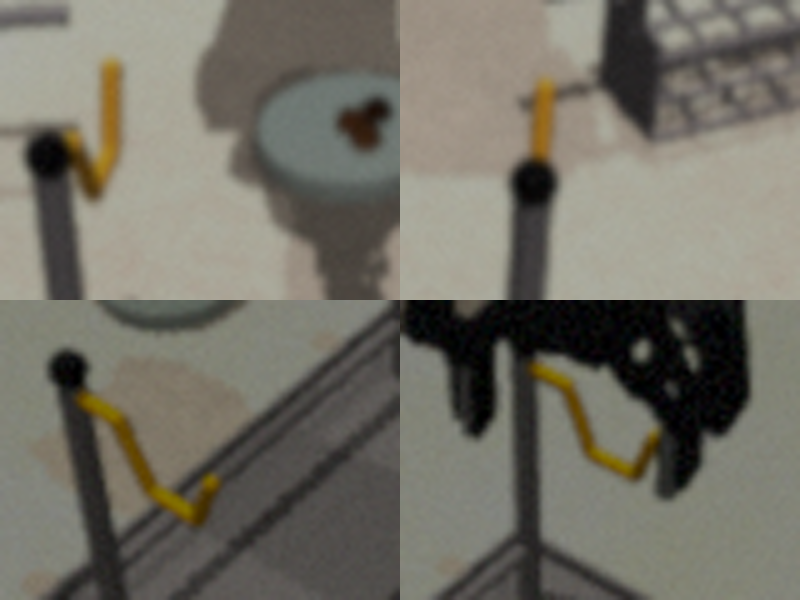

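The enlarged crops show the hook bottoms in side at about (195,191) for the left hook and (257.6,137.6) for the right. In scene the right hook's bottom is at about (179.4,202.4). The left post ball is at scene (296.6,206.6) and side (173.4,164). The left hook's bottom is hidden in scene.

```bash
cat > h.py <<'E'
import numpy as np, pickle
def ray(c,p):
    d=np.array([(p[0]-c["cx"])/c["fx"],(p[1]-c["cy"])/c["fy"],1.])
    R=np.array(c["R"]); v=R.T@d; return -R.T@np.array(c["t"]), v/np.linalg.norm(v)
def tri(*cp):
    A=np.zeros((3,3));b=np.zeros(3);rs=[ray(c,p) for c,p in cp]
    for o,v in rs:
        M=np.eye(3)-np.outer(v,v);A+=M;b+=M@o
    X=np.linalg.solve(A,b)
    return X.round(4), max(np.linalg.norm((np.eye(3)-np.outer(v,v))@(X-o)) for o,v in rs).round(4)
def onz(c,p,z):
    o,v=ray(c,p); return (o+v*(z-o[2])/v[2]).round(4)
def proj(c,X):
    q=np.array(c["R"])@X+np.array(c["t"]); return np.array([c["fx"]*q[0]/q[2]+c["cx"],c["fy"]*q[1]/q[2]+c["cy"]])
E
python3 - <<'E'
from h import *
d=pickle.load(open("d0.pkl","rb"));s,e=d["scene"],d["side"]
print("empty handle",tri((s,(350.6,156)),(e,(267.8,313.4))))
print("loaded handle",tri((s,(112.9,171.2)),(e,(346,132.5))))
print("bar end -y",tri((s,(301,167)),(e,(275,256))), onz(s,(301,167),.085),onz(e,(275,256),.085))
print("bar end +y",onz(s,(399,147),.085))
print("left ball",tri((s,(296.6,206.6)),(e,(173.4,164))))
print("right ball",onz(s,(169.4,196),.195))
print("left tip",tri((s,(298.6,186)),(e,(202.4,186.4))))
print("right seat wire",tri((s,(179.4,202.4)),(e,(257.6,137.6))),onz(e,(257.6,137.6),.136))
print("left seat wire",onz(e,(195,191),.136))
E
```

```text
empty handle (array([0.4008, 0.2865, 0.0871]), np.float64(0.0006))
loaded handle (array([ 0.4181, -0.2825,  0.0897]), np.float64(0.0021))
bar end -y (array([0.4385, 0.1598, 0.0857]), np.float64(0.0014)) [0.4359 0.1591 0.085 ] [0.4391 0.1607 0.085 ]
bar end +y [0.3666 0.4197 0.085 ]
left ball (array([0.7157, 0.0972, 0.1848]), np.float64(0.0001))
right ball [ 0.6778 -0.1262  0.195 ]
left tip (array([0.6324, 0.116 , 0.1695]), np.float64(0.0006))
right seat wire (array([ 0.6098, -0.1175,  0.1303]), np.float64(0.0013)) [ 0.6071 -0.1134  0.136 ]
left seat wire [0.6584 0.1108 0.136 ]
```

arm_command(
  targets=[
    [[1, 28.7, -17.4, 0, 0], [1, 28.7, -17.4, 0, 0], [1, 28.7, -17.4, 0, 0], [1, 28.7, -17.4, 0, 0], [1, 28.7, -17.4, 0, 0], [1, 28.7, -17.4, 0, 0], [1, 28.7, -17.4, 0, 0], [1, 28.7, -17.4, 0, 0], [1, 28.7, -17.4, 0, 0], [1, 28.7, -17.4, 0, 0]],
  ],
)

```text
time_s: 0.98
position: [0.3997, 0.2881, 0.2255]
eef_rot: [-0.0, 0.707, 0.707, -0.0]
ft_force: [0.3, 0.9, 0.8]
gripper_width: 0.999
grasp_force: 0.0
```

arm_command(
  targets=[
    [[1, 0, 0, 0, -4], [1, 0, 0, 0, -4], [1, 0, 0, 0, -4], [1, 0, 0, 0, -3], [1, 0, 0, 0, 0], [1, 0, 0, 0, 0], [1, 0, 0, 0, 0], [1, 0, 0, 0, 0], [1, 0, 0, 0, 0], [1, 0, 0, 0, 0]],
  ],
)

```text
time_s: 1.82
position: [0.4011, 0.2869, 0.2257]
eef_rot: [0.0, 0.609, 0.793, 0.0]
ft_force: [-0.2, 0.1, 0.1]
gripper_width: 1.001
grasp_force: 0.0
```

```bash
python3 - <<'E'
from bench import ctrl, viewer
import cv2, pickle, numpy as np
from h import *
w=viewer.get_image("wrist");e=viewer.get_image("side"); pickle.dump((w,e),open("d1.pkl","wb"))
cv2.imwrite("pics/w1.png",w["image"][:,:,::-1])
h=cv2.cvtColor(w["image"],cv2.COLOR_RGB2HSV)
m=cv2.inRange(h,(105,150,60),(128,255,255))
k,l,s,ce=cv2.connectedComponentsWithStats(m)
for i in range(1,k):
    if s[i,4]>100:
        print(s[i],ce[i]); ys,xs=np.where(l==i); print(cv2.minAreaRect(np.c_[xs,ys].astype(np.float32)))
s=ctrl.state();print(s["position"],s["eef_rot"],s["time_s"],s["gripper_width"],s["joints"])
E
```

```text
[256 147  17  66 912] [263.81359649 179.22039474]
((263.7860107421875, 179.50765991210938), (65.38687896728516, 14.52645206451416), 87.95458984375)
[0.4010528  0.28697079 0.2257048 ] [2.20946227e-05 6.08890374e-01 7.93254380e-01 2.68477222e-05] 1.9167 1.0026747638837952 [ 4.92379741e-01  2.11082093e-01 -1.47279466e-01  1.21236765e+00
 -1.82019017e-05  1.80170176e+00]
```

View pics/w1.png

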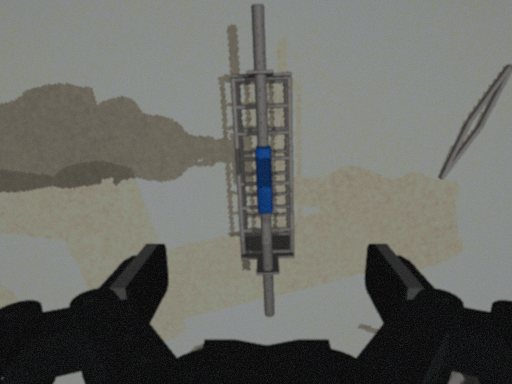

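The wrist picture shows the bar from (257.5,6) to (269,315) and the blue handle centred at (263.8,179.3). The carrier is almost lined up with the tool.

```bash
python3 - <<'E'
from h import *
w,e=pickle.load(open("d1.pkl","rb"))
a=onz(w,(257.8,6),.087);b=onz(w,(268.8,315),.087);d=a-b
print(a,b,np.linalg.norm(d),np.degrees(np.arctan2(-d[0],d[1])),(a+b)/2)
hh=onz(w,(263.8,179.3),.096);print("handle",hh)
d0=pickle.load(open("d0.pkl","rb"))["scene"]
print(tri((w,(263.8,179.3)),(d0,(350.6,155.5))))
# stand, side view now unobstructed
import cv2
cv2.imwrite("pics/s1.png",cv2.resize(e["image"][105:215,155:305,::-1],(800,587),interpolation=cv2.INTER_CUBIC))
E
```

```text
[0.3601 0.4187 0.087 ] [0.4407 0.1531 0.087 ] 0.2775602997548461 16.881147540119787 [0.4004 0.2859 0.087 ]
handle [0.3996 0.2884 0.096 ]
(array([0.4001, 0.2868, 0.0879]), np.float64(0.0003))
```

View pics/s1.png

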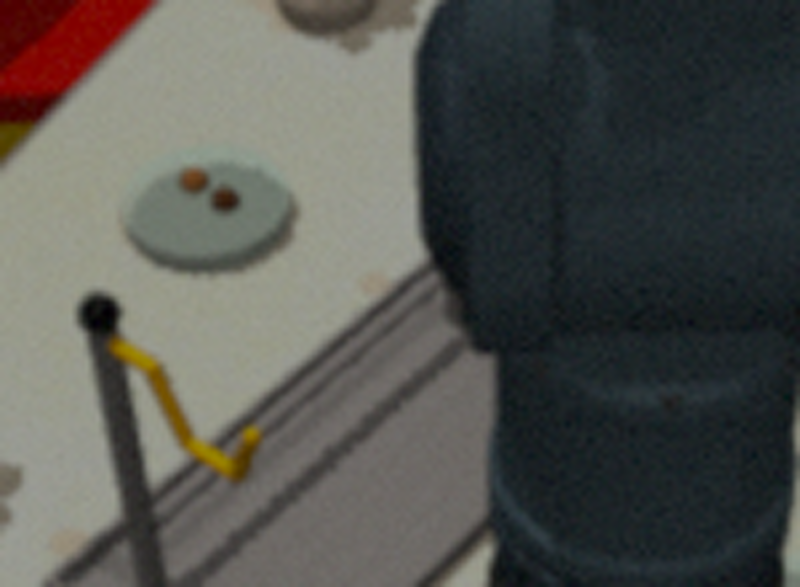

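This side view confirms the left hook bottom at about (195,191). The arm hides the right hook here. Now I'll go down and grip.

arm_command(
  targets=[
    [[1, 0, -1, 0, -1.9], [1, 0, 0, 20, 0], [1, 0, 0, 20, 0], [1, 0, 0, 20, 0], [1, 0, 0, 20, 0], [1, 0, 0, 20, 0], [1, 0, 0, 20, 0], [1, 0, 0, 12, 0], [1, 0, 0, 6, 0], [1, 0, 0, 0, 0]],
  ],
)

```text
time_s: 2.75
position: [0.399, 0.2861, 0.0864]
eef_rot: [-0.001, 0.596, 0.803, -0.001]
ft_force: [0.0, 0.5, 0.5]
gripper_width: 1.001
grasp_force: 0.0
```

arm_command(
  targets=[
    [[-1, 0, 0, 0, 0], [-1, 0, 0, 0, 0], [-1, 0, 0, 0, 0], [-1, 0, 0, 0, 0], [-1, 0, 0, 0, 0], [-1, 0, 0, 0, 0], [-1, 0, 0, 0, 0], [-1, 0, 0, 0, 0], [-1, 0, 0, 0, 0], [-1, 0, 0, 0, 0]],
  ],
)

```text
time_s: 3.58
position: [0.4, 0.2868, 0.0883]
eef_rot: [0.0, 0.595, 0.803, 0.0]
ft_force: [-2.5, -1.2, 5.2]
gripper_width: 0.127
grasp_force: 58.7
```

arm_command(
  targets=[
    [[-1, 0, 0, -5, 0], [-1, 0, 0, -15, 0], [-1, 0, 0, -20, 0], [-1, 0, 0, -20, 0], [-1, 0, 0, -20, 5], [-1, 0, 0, -20, 5], [-1, 0, 0, -15, 5], [-1, 0, 0, -10, 5], [-1, 0, 0, 0, 5], [-1, 0, 0, 0, 4.7]],
  ],
)

```text
time_s: 4.42
position: [0.4003, 0.2869, 0.2133]
eef_rot: [0.0, 0.783, 0.622, 0.0]
ft_force: [0.3, -0.9, -3.0]
gripper_width: 0.126
grasp_force: 58.7
```

arm_command(
  targets=[
    [[-1, -10, 13, 0, 0], [-1, -20, 25, 0, 0], [-1, -22, 28, 0, 0], [-1, -22, 28, 0, 0], [-1, -22, 28, 0, 0], [-1, -22, 28, 0, 0], [-1, -20, 25, 0, 0], [-1, -15, 19, 0, 0], [-1, -7, 9, 0, 0], [-1, 0, 0, 0, 0]],
  ],
)

```text
time_s: 5.25
position: [0.5637, 0.0836, 0.2119]
eef_rot: [0.0, 0.783, 0.623, -0.0]
ft_force: [-0.1, 0.2, -2.9]
gripper_width: 0.124
grasp_force: 58.8
```

```bash
python3 - <<'E'
from bench import ctrl, viewer
import cv2, pickle, numpy as np
from h import *
d={n:viewer.get_image(n) for n in ["scene","wrist","side"]}; pickle.dump(d,open("d2.pkl","wb"))
a=np.hstack([d["wrist"]["image"],cv2.resize(d["scene"]["image"][100:292,100:356],(288*1,384))if 0 else d["wrist"]["image"][:,:0],cv2.resize(d["scene"]["image"][130:274,140:248],(288,384))])
cv2.imwrite("pics/w2.png",a[:,:,::-1])
s=ctrl.state();print(s["position"],s["eef_rot"],s["time_s"],s["gripper_width"],s["grasp_force"],s["ft_force"])
E
```

```text
[0.56152367 0.08662881 0.21235443] [-7.87157600e-04  7.81287504e-01  6.24170688e-01 -4.10324792e-04] 5.4 0.12645934934877118 58.79827533848584 [-0.53134909 -0.4289527  -2.56273439]
```

View pics/w2.png

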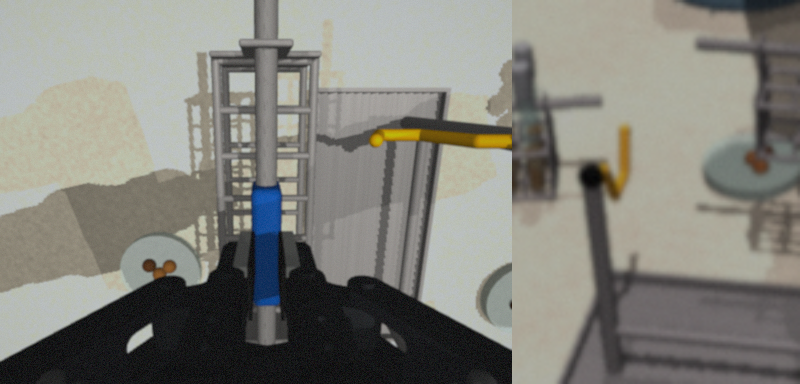

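The wrist picture shows the handle held squarely. The left hook tip is at (377,139) and the hook lies ahead of the bar. In the scene crop the right hook is still clear. I'll check the tip by triangulation and work out the remaining shift.

```bash
python3 - <<'E'
from h import *
d0=pickle.load(open("d0.pkl","rb"));d=pickle.load(open("d2.pkl","rb"))
s,e,w=d0["scene"],d0["side"],d["wrist"]
T=tri((s,(298.6,186)),(e,(202.4,186.4)),(w,(377,139)));print("tip L",T, onz(w,(377,139),.170))
psi=np.radians(-12.8);X=np.array([np.cos(psi),np.sin(psi),0])
print("seat L from tip",T[0]+.026*X)
# right hook: scene tip (182.2,178)
print("tip R z.17", onz(s,(182.3,178.5),.170), onz(s,(182.3,178.5),.170)+.026*X)
# bar line in wrist, z~0.212: points (266,20),(266,170)
a=onz(w,(265.5,10),.212);b=onz(w,(265.5,330),.212);print(a,b,np.degrees(np.arctan2(-(a-b)[0],(a-b)[1])))
L=np.array([.6584,.1108]);R=np.array([.6075,-.1135]);M=(L+R)/2
P=np.array([.5638,.0833])  # TCP settled estimate
from bench import ctrl
st=ctrl.state();print(st["position"]);q=st["eef_rot"]
from scipy.spatial.transform import Rotation as Ro
r=Ro.from_quat([q[1],q[2],q[3],q[0]]).as_matrix()
print(r.round(3)); print((r.T@np.r_[M-st["position"][:2],0])*1000)
E
```

```text
tip L (array([0.6337, 0.116 , 0.1701]), np.float64(0.0015)) [0.6352 0.1162 0.17  ]
seat L from tip [0.65905388 0.11023974 0.1701    ]
tip R z.17 [ 0.5864 -0.1081  0.17  ] [ 0.61175388 -0.11386026  0.17      ]
[0.586 0.185 0.212] [0.5524 0.0382 0.212 ] -12.891956735417924
[0.56152367 0.08662881 0.21235443]
[[ 0.221  0.975 -0.002]
 [ 0.975 -0.221  0.001]
 [ 0.    -0.002 -1.   ]]
[-70.03450316  89.09056203  -0.17913073]
```

arm_command(
  targets=[
    [[-1, -7, 9, 0, 0], [-1, -12, 15, 0, 0], [-1, -14, 18, 0, 0], [-1, -14, 18, 0, 0], [-1, -11, 14, 0, 0], [-1, -7.5, 10, 0, -0.3], [-1, -4, 5, 0, 0], [-1, 0, 0, 0, 0], [-1, 0, 0, 0, 0], [-1, 0, 0, 0, 0]],
  ],
)

```text
time_s: 6.23
position: [0.6338, -0.0012, 0.2134]
eef_rot: [0.0, 0.78, 0.626, 0.0]
ft_force: [-0.4, 0.4, -0.2]
gripper_width: -0.001
grasp_force: 0.0
```

```bash
python3 - <<'E'
from bench import ctrl, viewer
import cv2, pickle, numpy as np
from h import *
d={n:viewer.get_image(n) for n in ["scene","wrist","side"]}; pickle.dump(d,open("d3.pkl","wb"))
z=lambda im,x,y,w,h:cv2.resize(im[y:y+h,x:x+w],(400,300),interpolation=cv2.INTER_CUBIC)
a=np.vstack([np.hstack([z(d["wrist"]["image"],0,0,512,384),z(d["scene"]["image"],140,120,200,150)]),np.hstack([z(d["side"]["image"],150,140,100,75),z(d["side"]["image"],215,90,100,75)])])
cv2.imwrite("pics/c3.png",a[:,:,::-1])
s=ctrl.state();print(s["position"],s["time_s"],s["gripper_width"],s["grasp_force"],s["ft_force"])
E
```

```text
[ 0.63368777 -0.0011745   0.21323344] 6.3833 0.000788192729165355 0.0 [-0.53842679  0.5964732   0.0381659 ]
```

View pics/c3.png

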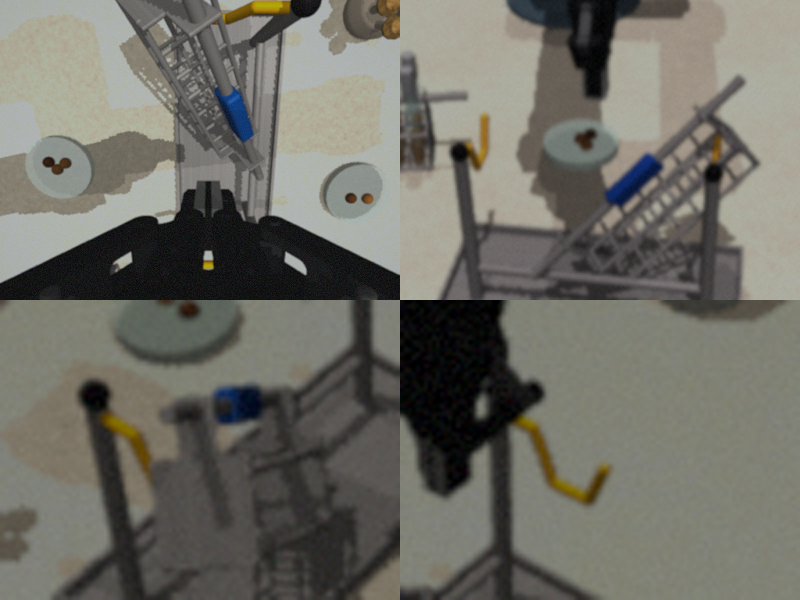

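The carrier is no longer in the gripper. On the diagonal move its end plate must have caught the left hook and pulled the handle out of the pads. My path passed too low beside the hook. The carrier now leans on the stand: scene shows the left bar end at about (310,160), the handle at (257,209) and the right bar end at about (211,256) on the tray. I'll measure its pose before recovering it.

```bash
python3 - <<'E'
import cv2
from h import *
d=pickle.load(open("d3.pkl","rb"))
E={}
for n in d:
    h=cv2.cvtColor(d[n]["image"],cv2.COLOR_RGB2HSV)
    m=cv2.inRange(h,(105,150,50),(128,255,255))
    k,l,s,ce=cv2.connectedComponentsWithStats(m)
    for i in range(1,k):
        if s[i,4]>40:
            ys,xs=np.where(l==i);p=np.c_[xs,ys].astype(float);c=p.mean(0);u=np.linalg.svd(p-c,full_matrices=False)[2][0]
            if n!="side" and 0: pass
            t=(p-c)@u; print(n,s[i].tolist(),c.round(1),(c+u*t.min()).round(1),(c+u*t.max()).round(1)); 
            if n not in E or n=="side" : pass
            E.setdefault(n,[]).append(c)
s,e,w=d["scene"],d["side"],d["wrist"]
print("left end tri",tri((s,(310,160)),(e,(192.5,168))))
print("right end",tri((s,(211.5,256)),(w,(330,211))))
E
```

```text
scene [433, 0, 79, 122, 6867] [479.5  56. ] [473.1  -2.6] [486.8 123.6]
scene [101, 167, 25, 9, 182] [112.9 171.2] [124.9 170.5] [100.9 172. ]
scene [243, 198, 27, 24, 261] [256.3 209.9] [267.3 200.1] [244.8 220. ]
wrist [275, 112, 49, 69, 1593] [301.9 145.7] [284.3 109. ] [317.4 177.9]
side [342, 127, 9, 14, 51] [345.8 132.7] [349. 127.] [342.2 139.6]
left end tri (array([0.6418, 0.1306, 0.2341]), np.float64(0.0009))
right end (array([ 0.6875, -0.0552,  0.0511]), np.float64(0.0036))
```

arm_command(
  targets=[
    [[-1, 0, 0, -10, 0], [-1, 0, 0, -20, 0], [0, 0, 0, -20, 0], [1, 0, 0, -10, 0], [1, 0, 0, 0, 0], [1, 0, 0, 0, 0], [1, 0, 0, 0, 0], [1, 0, 0, 0, 0], [1, 0, 0, 0, 0], [1, 0, 0, 0, 0]],
  ],
)

```text
time_s: 7.22
position: [0.6335, -0.0017, 0.2719]
eef_rot: [-0.001, 0.78, 0.626, -0.001]
ft_force: [-0.2, -0.1, -0.5]
gripper_width: 0.998
grasp_force: 0.0
```

```bash
python3 - <<'E'
from bench import ctrl, viewer
import cv2, pickle, numpy as np
from h import *
d={n:viewer.get_image(n) for n in ["scene","wrist","side"]}; pickle.dump(d,open("d4.pkl","wb"))
z=lambda im,x,y,w,h:cv2.resize(im[y:y+h,x:x+w],(400,300),interpolation=cv2.INTER_CUBIC)
g=lambda im:np.clip(im.astype(float)*1.5,0,255).astype(np.uint8)
a=np.vstack([np.hstack([z(d["wrist"]["image"],180,0,240,180),z(d["scene"]["image"],200,140,120,90)]),np.hstack([z(d["side"]["image"],160,140,100,75),z(d["scene"]["image"],190,190,120,90)])])
cv2.imwrite("pics/c4.png",g(a[:,:,::-1]))
h=cv2.cvtColor(d["wrist"]["image"],cv2.COLOR_RGB2HSV)
m=cv2.inRange(h,(105,150,50),(128,255,255));ys,xs=np.where(m>0);print("wrist blue",xs.mean(),ys.mean(),cv2.minAreaRect(np.c_[xs,ys].astype(np.float32)))
print("handle",tri((d["scene"],(256.3,209.9)),(d["wrist"],(xs.mean(),ys.mean()))))
s=ctrl.state();print(s["position"],s["time_s"],s["gripper_width"],s["ft_force"])
E
```

```text
wrist blue 295.3712765957447 135.9 ((294.61431884765625, 134.19854736328125), (62.05625534057617, 21.475751876831055), 65.77225494384766)
handle (array([0.6664, 0.0311, 0.144 ]), np.float64(0.0003))
[ 0.63380107 -0.00170058  0.27237856] 7.3667 0.9967020888175152 [-0.1012938  -0.3541157  -0.19055043]
```

View pics/c4.png

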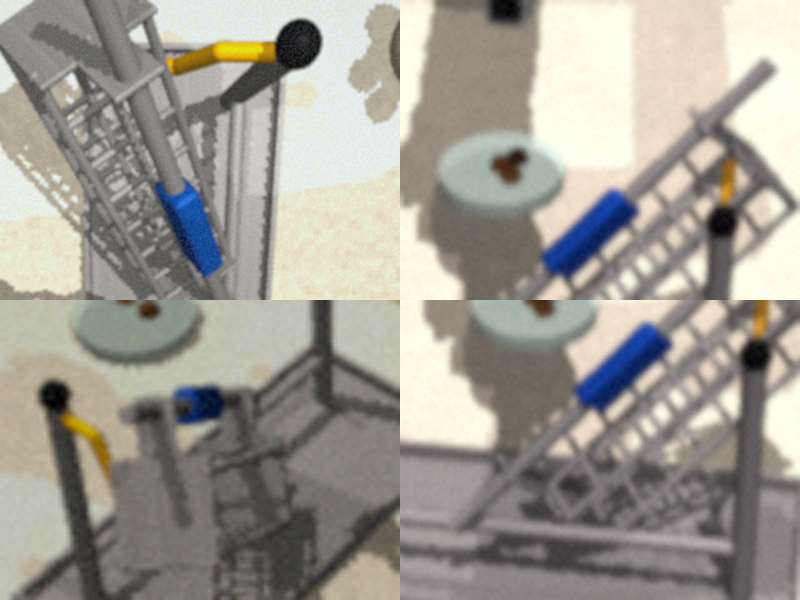

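The composite shows the carrier pitched about 44°, left end up, with its left end plate resting on the left hook and its right bar end on the tray. The handle is clear of everything, at about (0.665, 0.034, 0.144). I'll turn to its yaw, grip it and lift straight up.

arm_command(
  targets=[
    [[1, 0, 0, 0, -6.6], [1, 0, 0, 0, -6.6], [1, 0, 0, 0, -6.6], [1, 0, 0, 0, -6.6], [1, 9, 13, 0, 0], [1, 10, 14, 0, 0], [1, 8, 12, 0, 0], [1, 0, 0, 15, 0], [1, 0, 0, 15, 0], [1, 0, 0, 10, 0]],
  ],
)

```text
time_s: 8.2
position: [0.6653, 0.0342, 0.2312]
eef_rot: [-0.0, 0.616, 0.788, -0.0]
ft_force: [0.5, 1.1, 0.1]
gripper_width: 0.995
grasp_force: 0.0
```

arm_command(
  targets=[
    [[1, 0, 0, 15, 0], [1, 0, 0, 15, 0], [1, 0, 0, 15, 0], [1, 0, 0, 12, 0], [1, 0, 0, 10, 0], [1, 0, 0, 10, 0], [1, 0, 0, 4, 0], [1, 0, 0, 0, 0], [1, 0, 0, 0, 0], [1, 0, 0, 0, 0]],
  ],
)

```text
time_s: 9.03
position: [0.666, 0.0338, 0.1527]
eef_rot: [0.001, 0.616, 0.787, 0.0]
ft_force: [0.6, 0.0, 0.9]
gripper_width: 1.003
grasp_force: 0.0
```

arm_command(
  targets=[
    [[-1, 0, 0, 0, 0], [-1, 0, 0, 0, 0], [-1, 0, 0, 0, 0], [-1, 0, 0, 0, 0], [-1, 0, 0, 0, 0], [-1, 0, 0, 0, 0], [-1, 0, 0, 0, 0], [-1, 0, 0, 0, 0], [-1, 0, 0, 0, 0], [-1, 0, 0, 0, 0]],
  ],
)

```text
time_s: 9.87
position: [0.6653, 0.0336, 0.1518]
eef_rot: [0.0, 0.616, 0.787, -0.0]
ft_force: [-1.2, -0.9, 1.9]
gripper_width: 0.129
grasp_force: 57.8
```

arm_command(
  targets=[
    [[-1, 0, 0, -4, 0], [-1, 0, 0, -4, 0], [-1, 0, 0, -4, 0], [-1, 0, 0, -4, 0], [-1, 0, 0, -4, 0], [-1, 0, 0, -4, 0], [-1, 0, 0, -4, 0], [-1, 0, 0, -4, 0], [-1, 0, 0, -4, 0], [-1, 0, 0, -4, 0]],
  ],
)

```text
time_s: 10.7
position: [0.6602, 0.0398, 0.187]
eef_rot: [-0.009, 0.615, 0.789, 0.001]
ft_force: [-5.8, 16.8, -21.7]
gripper_width: 0.121
grasp_force: 57.9
```

The lift met a downward pull of about 22 N, plus a pull toward the hook. The hook must sit between the upper and lower wire tiers, having entered from the +x side. I'll go back down to mid-gap and check the force before pulling it out sideways.

arm_command(
  targets=[
    [[-1, 0, 0, 4, 0], [-1, 0, 0, 4, 0], [-1, 0, 0, 4, 0], [-1, 0, 0, 4, 0], [-1, 0, 0, 2, 0], [-1, 0, 0, 0, 0], [-1, 0, 0, 0, 0], [-1, 0, 0, 0, 0], [-1, 0, 0, 0, 0], [-1, 0, 0, 0, 0]],
  ],
)

```text
time_s: 11.53
position: [0.6657, 0.0337, 0.1742]
eef_rot: [0.0, 0.616, 0.787, 0.0]
ft_force: [-0.3, 0.3, -3.2]
gripper_width: 0.116
grasp_force: 61.9
```

```bash
python3 - <<'E'
from bench import ctrl, viewer
import cv2, pickle, numpy as np
d={n:viewer.get_image(n) for n in ["scene","wrist","side"]}; pickle.dump(d,open("d5.pkl","wb"))
z=lambda im,x,y,w,h:cv2.resize(im[y:y+h,x:x+w],(400,300),interpolation=cv2.INTER_CUBIC)
g=lambda im:np.clip(im.astype(float)*1.5,0,255).astype(np.uint8)
a=np.vstack([np.hstack([z(d["wrist"]["image"],100,0,320,240),z(d["scene"]["image"],230,140,100,75)]),np.hstack([z(d["side"]["image"],160,140,100,75),z(d["scene"]["image"],170,120,200,150)])])
cv2.imwrite("pics/c5.png",g(a[:,:,::-1]))
s=ctrl.state();print(s["position"],s["time_s"],s["gripper_width"],s["ft_force"],s["moment"])
E
```

```text
[0.66545263 0.03381412 0.17388471] 11.6833 0.1241070401820021 [ 0.27828131  0.34971171 -2.58551274] [-0.09217601 -0.0493909  -0.0389259 ]
```

View pics/c5.png

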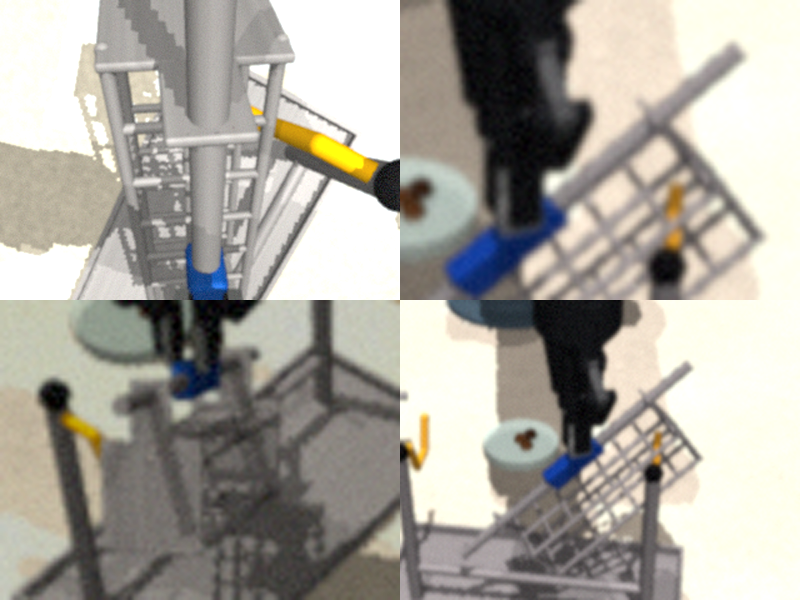

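The view shows the carrier in the grip, pitched about 39°. The hook enters its +x side beneath the upper frame, and the force reading is just the weight, so it hangs free. I'll pull back along the hook's own plane, away from the post, in small steps.

arm_command(
  targets=[
    [[-1, 1, -2, 0, 0], [-1, 1, -2, 0, 0], [-1, 1, -2, 0, 0], [-1, 1, -2, 0, 0], [-1, 1, -2, 0, 0], [-1, 1, -2, 0, 0], [-1, 1, -2, 0, 0], [-1, 1, -2, 0, 0], [-1, 1, -2, 0, 0], [-1, 1, -2, 0, 0]],
  ],
)

```text
time_s: 12.52
position: [0.6433, 0.0388, 0.1737]
eef_rot: [0.0, 0.616, 0.787, 0.0]
ft_force: [-0.1, -0.0, -3.3]
gripper_width: 0.122
grasp_force: 61.9
```

Free so far, so I'll continue.

arm_command(
  targets=[
    [[-1, 1, -2, 0, 0], [-1, 1, -2, 0, 0], [-1, 1, -2, 0, 0], [-1, 1, -2, 0, 0], [-1, 1, -2, 0, 0], [-1, 1, -2, 0, 0], [-1, 1, -2, 0, 0], [-1, 1, -2, 0, 0], [-1, 1, -2, 0, 0], [-1, 1, -2, 0, 0]],
  ],
)

```text
time_s: 13.35
position: [0.6204, 0.0443, 0.1732]
eef_rot: [-0.001, 0.616, 0.788, -0.0]
ft_force: [-0.4, -0.1, -3.5]
gripper_width: 0.121
grasp_force: 61.9
```

arm_command(
  targets=[
    [[-1, 1, -2, 0, 0], [-1, 1, -2, 0, 0], [-1, 1, -2, 0, 0], [-1, 1, -2, 0, 0], [-1, 1, -2, 0, 0], [-1, 1, -2, 0, 0], [-1, 1, -3, 0, 0], [-1, 1, -3, 0, 0], [-1, 1, -3, 0, 0], [-1, 1, -3, 0, 0]],
  ],
)

```text
time_s: 14.18
position: [0.5957, 0.0476, 0.1737]
eef_rot: [0.0, 0.616, 0.787, 0.0]
ft_force: [-0.6, -0.1, -3.3]
gripper_width: 0.119
grasp_force: 61.8
```

The carrier is clear of the hook. I'll retreat, raise it a little, and carry it to the open bench where it first stood so I can level it.

arm_command(
  targets=[
    [[-1, 0, -8, 0, 0], [-1, 0, -12, 0, 0], [-1, 0, -14, -4, 0], [-1, 0, -14, -8, 0], [-1, 10, -12, -8, 0], [-1, 18, -8, -5, 0], [-1, 20, -8, 0, 0], [-1, 20, -8, 0, 0], [-1, 20, -8, 0, 0], [-1, 20, -6, 0, 0]],
  ],
)

```text
time_s: 15.02
position: [0.4734, 0.1293, 0.1989]
eef_rot: [0.0, 0.617, 0.787, -0.0]
ft_force: [0.4, 0.2, -2.9]
gripper_width: 0.12
grasp_force: 61.8
```

arm_command(
  targets=[
    [[-1, 20, -4, 0, 0], [-1, 20, -4, 0, 0], [-1, 20, -4, 0, 0], [-1, 20, -4, 0, 0], [-1, 20, -4, 0, 0], [-1, 20, 0, 0, 0], [-1, 15, 0, 0, 0], [-1, 10, 0, 0, 0], [-1, 5, 0, 0, 0], [-1, 0, 0, 0, 0]],
  ],
)

```text
time_s: 15.85
position: [0.4192, 0.2701, 0.1987]
eef_rot: [0.0, 0.616, 0.788, 0.0]
ft_force: [-0.6, -0.5, -2.7]
gripper_width: 0.121
grasp_force: 61.8
```

```bash
python3 - <<'E'
from bench import ctrl, viewer
import cv2
from h import *
d={n:viewer.get_image(n) for n in ["scene","wrist","side"]}; pickle.dump(d,open("d6.pkl","wb"))
for n in ["scene","side"]:
    m=cv2.inRange(cv2.cvtColor(d[n]["image"],cv2.COLOR_RGB2HSV),(105,150,50),(128,255,255))
    k,l,s,ce=cv2.connectedComponentsWithStats(m)
    for i in range(1,k):
        if 30<s[i,4]<2000:
            ys,xs=np.where(l==i);print(n,s[i].tolist(),ce[i].round(1),cv2.minAreaRect(np.c_[xs,ys].astype(np.float32)))
s=ctrl.state();print(s["position"],s["time_s"],s["gripper_width"],s["ft_force"],s["moment"])
E
```

```text
scene [339, 115, 22, 17, 128] [347.6 123.9] ((349.3861999511719, 121.86550903320312), (6.987921237945557, 25.07430648803711), 49.76364517211914)
scene [101, 167, 25, 9, 182] [112.9 171.3] ((112.91370391845703, 171.29188537597656), (7.552187442779541, 24.010255813598633), 85.91438293457031)
side [342, 127, 9, 14, 53] [345.9 132.7] ((345.55621337890625, 132.9101104736328), (4.451991558074951, 14.733970642089844), 32.00538635253906)
side [258, 274, 9, 13, 57] [262.7 278. ] ((263.25, 278.75), (12.670991897583008, 7.207353591918945), 54.462318420410156)
[0.41969565 0.26890232 0.19866793] 16.0 0.12355925334672187 [ 1.82757072e-01 -3.17269473e-03 -3.50016543e+00] [-0.07851495 -0.00906764  0.01432555]
```

arm_command(
  targets=[
    [[-1, 0, 0, 12, 0], [-1, 0, 0, 15, 0], [-1, 0, 0, 15, 0], [-1, 0, 0, 10, 0], [-1, 0, 0, 5, 0], [-1, 0, 0, 4, 0], [-1, 0, 0, 4, 0], [-1, 0, 0, 4, 0], [-1, 0, 0, 4, 0], [-1, 0, 0, 4, 0]],
  ],
)

```text
time_s: 16.83
position: [0.4264, 0.2778, 0.1313]
eef_rot: [0.0, 0.616, 0.788, 0.012]
ft_force: [-9.0, 11.0, 56.7]
gripper_width: 0.123
grasp_force: 72.3
```

arm_command(
  targets=[
    [[-1, 0, 0, 2, 0], [-1, 0, 0, 2, 0], [-1, 0, 0, 2, 0], [-1, 0, 0, 2, 0], [-1, 0, 0, 2, 0], [-1, 0, 0, 0, 0], [-1, 0, 0, 0, 0], [-1, 0, 0, 0, 0], [-1, 0, 0, 0, 0], [-1, 0, 0, 0, 0]],
  ],
)

```text
time_s: 17.67
position: [0.4331, 0.2821, 0.127]
eef_rot: [0.003, 0.615, 0.788, 0.02]
ft_force: [-4.1, 12.9, 54.9]
gripper_width: 0.123
grasp_force: 65.9
```

The pads resist rotation strongly. I'll take the load off and open just slightly, so that the carrier settles flat while the fingers guide it.

arm_command(
  targets=[
    [[-1, 0, 0, -4, 0], [-1, 0, 0, -4, 0], [-1, 0, 0, -4, 0], [-1, 0, 0, -4, 0], [-1, 0, 0, 0, 0], [-1, 0, 0, 0, 0], [-0.68, 0, 0, 0, 0], [-0.68, 0, 0, 0, 0], [-0.65, 0, 0, 0, 0], [-0.65, 0, 0, 0, 0]],
  ],
)

```text
time_s: 18.5
position: [0.4189, 0.2693, 0.1273]
eef_rot: [-0.0, 0.616, 0.787, -0.001]
ft_force: [0.3, -0.5, 0.1]
gripper_width: 0.178
grasp_force: 0.0
```

arm_command(
  targets=[
    [[-0.6, 0, 0, 0, 0], [-0.6, 0, 0, 0, 0], [-0.5, 0, 0, 0, 0], [0, 0, 0, 0, 0], [1, 0, 0, 0, 0], [1, 0, 0, 0, 0], [1, 0, 0, 0, 0], [1, 0, 0, -25, 0], [1, 0, 0, -30, 0], [1, 0, 0, -20, 0]],
  ],
)

```text
time_s: 19.33
position: [0.4197, 0.2698, 0.2046]
eef_rot: [0.0, 0.616, 0.787, 0.0]
ft_force: [1.2, 0.3, 0.1]
gripper_width: 1.003
grasp_force: 0.0
```

```bash
python3 - <<'E'
from bench import ctrl, viewer
import cv2
from h import *
d={n:viewer.get_image(n) for n in ["scene","wrist","side"]}; pickle.dump(d,open("d7.pkl","wb"))
z=lambda im,x,y,w,h:cv2.resize(im[y:y+h,x:x+w],(400,300),interpolation=cv2.INTER_CUBIC)
a=np.vstack([np.hstack([z(d["wrist"]["image"],0,0,512,384),z(d["scene"]["image"],250,90,200,150)]),np.hstack([z(d["side"]["image"],180,200,160,120),z(d["scene"]["image"],0,80,512,304)])])
cv2.imwrite("pics/c7.png",a[:,:,::-1])
P={}
for n in d:
    m=cv2.inRange(cv2.cvtColor(d[n]["image"],cv2.COLOR_RGB2HSV),(105,150,50),(128,255,255))
    k,l,s,ce=cv2.connectedComponentsWithStats(m)
    for i in range(1,k):
        if 30<s[i,4]<4000:
            ys,xs=np.where(l==i);print(n,s[i].tolist(),ce[i].round(1),np.round(cv2.minAreaRect(np.c_[xs,ys].astype(np.float32))[1:][0],1),cv2.minAreaRect(np.c_[xs,ys].astype(np.float32))[2])
s=ctrl.state();print(s["position"],s["eef_rot"],s["time_s"],s["gripper_width"],s["ft_force"])
E
```

```text
scene [359, 148, 22, 10, 153] [369.2 152.4] [ 7.1 21.6] 82.87498474121094
scene [101, 167, 25, 9, 182] [112.9 171.3] [ 7.6 24. ] 85.91438293457031
wrist [231, 52, 24, 82, 1336] [241.9  92.3] [18.2 80.6] 4.763641834259033
side [342, 127, 9, 14, 53] [345.8 132.7] [ 4.4 14.1] 33.690067291259766
side [256, 325, 15, 32, 231] [263.1 340.3] [ 7.4 32. ] 16.699243545532227
[0.420987   0.2704237  0.20454568] [0.00103352 0.61630756 0.78750235 0.00199445] 19.4833 0.9996657233723943 [ 0.11103802  0.33798909 -0.08049253]
```

View pics/c7.png

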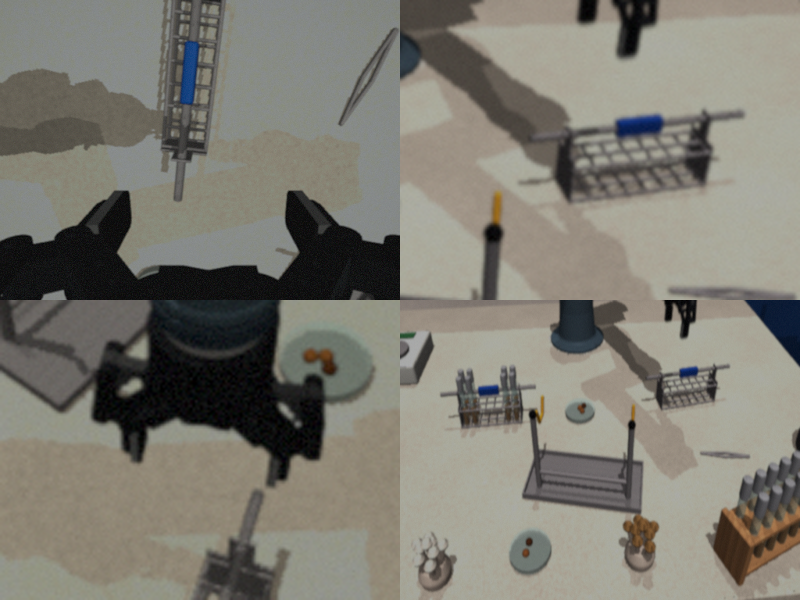

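The carrier now stands upright on the bench. In wrist the handle is at (241.9,92.3) and the right bar end at about (229,253). The loaded carrier and the stand haven't moved.

```bash
python3 - <<'E'
from h import *
from bench import ctrl
from scipy.spatial.transform import Rotation as Ro
d=pickle.load(open("d7.pkl","rb"));w,s,e=d["wrist"],d["scene"],d["side"]
print("handle",tri((w,(241.9,92.3)),(s,(369.2,152.4)),(e,(263.1,340.3))))
h=onz(w,(241.9,92.3),.096);b=onz(w,(229,253.5),.085);v=h-b
print(h,b,np.linalg.norm(v),"yaw",np.degrees(np.arctan2(-v[0],v[1])))
# handle axis by rect
c=np.array([241.9,92.3]);u=np.array([np.sin(np.radians(4.76)),-np.cos(np.radians(4.76))])*35
v2=onz(w,c+u,.096)-onz(w,c-u,.096);print("yaw2",np.degrees(np.arctan2(-v2[0],v2[1])))
st=ctrl.state();q=st["eef_rot"];r=Ro.from_quat([q[1],q[2],q[3],q[0]]).as_matrix()
print("tool yaw",np.degrees(np.arctan2(-r[0,0],r[1,0])),"shift",r.T@(h-np.array([.4195,.2697,.2045]))*1000)
E
```

```text
handle (array([0.3875, 0.3374, 0.0865]), np.float64(0.0007))
[0.3883 0.338  0.096 ] [0.407  0.2007 0.085 ] 0.13900352513515624 yaw 7.75585477927158
yaw2 7.841703215103026
tool yaw 13.905895812491263 shift [ 73.70633245 -14.35037018 108.49895591]
```

arm_command(
  targets=[
    [[1, 22, -4.5, 0, 0], [1, 25, -5, 0, 0], [1, 26.5, -5, 0, 0], [1, 0, 0, 0, 6.2], [1, 0, 0, 20, 0], [1, 0, 0, 20, 0], [1, 0, 0, 20, 0], [1, 0, 0, 20, 0], [1, 0, 0, 15, 0], [1, 0, 0, 5, 0]],
  ],
)

```text
time_s: 20.32
position: [0.3851, 0.3358, 0.0988]
eef_rot: [-0.001, 0.658, 0.753, -0.003]
ft_force: [-0.9, -0.2, -0.2]
gripper_width: 0.999
grasp_force: 0.0
```

arm_command(
  targets=[
    [[1, 0, 0, 10, 0], [1, 0, 0, 8, 0], [1, 0, 0, 0, 0], [-1, 0, 0, 0, 0], [-1, 0, 0, 0, 0], [-1, 0, 0, 0, 0], [-1, 0, 0, 0, 0], [-1, 0, 0, 0, 0], [-1, 0, 0, 0, 0], [-1, 0, 0, 0, 0]],
  ],
)

```text
time_s: 21.15
position: [0.3877, 0.3377, 0.0853]
eef_rot: [-0.0, 0.658, 0.753, 0.0]
ft_force: [-1.7, -0.5, 3.7]
gripper_width: 0.14
grasp_force: 58.9
```

arm_command(
  targets=[
    [[-1, 0, 0, -8, 0], [-1, 0, 0, -16, 0], [-1, 0, 0, -22, 0], [-1, 0, 0, -24, 0], [-1, 0, 0, -24, 4], [-1, 0, 0, -24, 4], [-1, 0, 0, -18, 4], [-1, 0, 0, -10, 4], [-1, 0, 0, -4, 4.3], [-1, 0, 0, 0, 0]],
  ],
)

```text
time_s: 21.98
position: [0.3883, 0.3378, 0.2361]
eef_rot: [0.0, 0.781, 0.625, 0.001]
ft_force: [-0.1, 0.2, -3.4]
gripper_width: 0.131
grasp_force: 59.0
```

arm_command(
  targets=[
    [[-1, -10, 6.3, 0, 0], [-1, -18, 11.2, 0, 0], [-1, -24, 15, 0, 0], [-1, -24, 15, 0, 0], [-1, -24, 15, 0, 0], [-1, -24, 15, 0, 0], [-1, -24, 15, 0, 0], [-1, -24, 15, 0, 0], [-1, -24, 15, 0, 0], [-1, -20, 12.5, 0, 0]],
  ],
)

```text
time_s: 22.82
position: [0.4719, 0.0947, 0.2338]
eef_rot: [-0.0, 0.78, 0.626, -0.001]
ft_force: [0.5, 0.8, -3.9]
gripper_width: 0.133
grasp_force: 59.0
```

arm_command(
  targets=[
    [[-1, -20, 12.5, 0, 0], [-1, -18, 11.3, 0, 0], [-1, -14, 8.8, 0, 0], [-1, -8, 5, 0, 0], [-1, -2, 0.7, 0, 0], [-1, 0, 0, 0, 0], [-1, 0, 0, 0, 0], [-1, 0, 0, 0, 0], [-1, 0, 0, 0, 0], [-1, 0, 0, 0, 0]],
  ],
)

```text
time_s: 23.65
position: [0.496, 0.0292, 0.2348]
eef_rot: [-0.0, 0.78, 0.626, 0.0]
ft_force: [-0.6, 0.5, -2.7]
gripper_width: 0.134
grasp_force: 59.0
```

```bash
python3 - <<'E'
from h import *
from bench import ctrl,viewer
import cv2
from scipy.spatial.transform import Rotation as Ro
st=ctrl.state();q=st["eef_rot"];r=Ro.from_quat([q[1],q[2],q[3],q[0]]).as_matrix()
P=st["position"];M=np.array([.6341,-.0016])
print(P,st["time_s"],st["gripper_width"],st["grasp_force"],st["ft_force"],"yaw",np.degrees(np.arctan2(-r[0,0],r[1,0])))
print("shift",(r.T@np.r_[M-P[:2],0]*1000).round(1))
d={n:viewer.get_image(n) for n in ["scene","wrist","side"]}; pickle.dump(d,open("d8.pkl","wb"))
for n in d:
    m=cv2.inRange(cv2.cvtColor(d[n]["image"],cv2.COLOR_RGB2HSV),(105,150,50),(128,255,255))
    k,l,s,ce=cv2.connectedComponentsWithStats(m)
    for i in range(1,k):
        if 30<s[i,4]<4000:
            ys,xs=np.where(l==i);print(n,s[i].tolist(),ce[i].round(1),np.round(cv2.minAreaRect(np.c_[xs,ys].astype(np.float32))[2],1))
# bar line in wrist rows 10..100 : gray edges
g=cv2.cvtColor(d["wrist"]["image"],cv2.COLOR_RGB2HSV)
y=cv2.inRange(g,(18,150,80),(32,255,255));k,l,s,ce=cv2.connectedComponentsWithStats(y);print("yellow wrist",[s[i].tolist() for i in range(1,k) if s[i,4]>40])
# yellow in scene & side vs before
d0=pickle.load(open("d0.pkl","rb"))
for n,(x0,y0,x1,y1) in {"scene":(170,170,310,215),"side":(170,120,280,200)}.items():
    for D in (d0,d):
        m=cv2.inRange(cv2.cvtColor(D[n]["image"][y0:y1,x0:x1],cv2.COLOR_RGB2HSV),(10,150,80),(32,255,255));k,l,s,ce=cv2.connectedComponentsWithStats(m)
        print(n,[(s[i].tolist()) for i in range(1,k) if s[i,4]>15])
E
```

```text
[0.49602678 0.02917388 0.2347759 ] 23.65 0.13384994023972316 59.00099694728851 [-0.62440894  0.53131305 -2.6909519 ] yaw -12.520773854848361
shift [-1.000e-01  1.415e+02  0.000e+00]
scene [444, 13, 17, 16, 62] [450.6  21.4] 45.0
scene [233, 118, 28, 12, 209] [246.2 124.6] 90.0
scene [101, 167, 25, 9, 184] [112.9 171.3] 86.4
wrist [252, 188, 30, 123, 3274] [266.2 249. ] 90.0
side [342, 127, 10, 14, 56] [345.9 132.6] 33.7
side [269, 156, 9, 10, 55] [273.1 160.3] 45.0
yellow wrist [[456, 12, 56, 25, 757]]
scene [[6, 8, 8, 26, 69], [127, 16, 4, 16, 47]]
scene [[6, 8, 8, 26, 67], [126, 17, 4, 15, 39]]
side [[72, 0, 22, 21, 62], [6, 49, 24, 26, 101]]
side [[72, 0, 21, 21, 62], [6, 48, 28, 27, 116]]
```

The stand is unmoved and the grip is level and centred. Now I'll advance straight along the stand's axis with the bar well above the hook tips.

arm_command(
  targets=[
    [[-1, 0, 8, 0, 0], [-1, 0, 14, 0, 0], [-1, 0, 20, 0, 0], [-1, 0, 22, 0, 0], [-1, 0, 22, 0, 0], [-1, 0, 20, 0, 0], [-1, 0, 16, 0, 0], [-1, 0, 12, 0, 0], [-1, 0, 7.5, 0, 0], [-1, 0, 0, 0, 0]],
  ],
)

```text
time_s: 24.63
position: [0.6363, -0.0031, 0.2338]
eef_rot: [0.0, 0.781, 0.625, 0.0]
ft_force: [0.5, -0.1, -3.0]
gripper_width: 0.138
grasp_force: 59.0
```

```bash
python3 - <<'E'
from h import *
from bench import ctrl,viewer
import cv2
st=ctrl.state();print(st["position"],st["time_s"],st["gripper_width"],st["ft_force"])
d={n:viewer.get_image(n) for n in ["scene","wrist"]}; pickle.dump(d,open("d9.pkl","wb"))
w=d["wrist"];h=cv2.cvtColor(w["image"],cv2.COLOR_RGB2HSV)
y=cv2.inRange(h,(15,150,60),(32,255,255));k,l,s,ce=cv2.connectedComponentsWithStats(y)
for i in range(1,k):
    if s[i,4]>40:
        ys,xs=np.where(l==i);j=xs<xs.min()+6;print("yellow",s[i].tolist(),"left end",xs.min(),ys[j].mean(),"right end",xs.max(),ys[xs>xs.max()-6].mean())
psi=np.radians(-12.5);X=np.array([np.cos(psi),np.sin(psi),0]);L=np.array([.6587,.1105,.0])
for n,a,z in [("tip",-.026,.170),("seat",0,.136),("post",.058,.19)]: print("pred",n,proj(w,L+a*X+[0,0,z]).round(1))
m=cv2.inRange(h,(105,150,50),(128,255,255));ys,xs=np.where(m>0);print("blue",xs.min(),xs.max(),ys.min(),ys.max())
row=w["image"][20].mean(1);print("bar row20",np.round(row[225:310:3]).astype(int))
E
```

```text
[ 0.63630242 -0.00309243  0.23379166] 24.6333 0.13796077467612308 [ 0.50534451 -0.07572973 -2.96706275]
yellow [279, 9, 78, 26, 1046] left end 279 27.904109589041095 right end 356 15.738095238095237
yellow [215, 10, 40, 25, 500] left end 215 16.104477611940297 right end 254 27.842105263157894
yellow [477, 24, 19, 10, 50] left end 477 28.571428571428573 right end 495 29.526315789473685
yellow [76, 198, 20, 17, 98] left end 76 209.03703703703704 right end 95 202.27586206896552
yellow [454, 240, 11, 10, 58] left end 454 244.375 right end 464 244.6060606060606
pred tip [216.3  14.2]
pred seat [262.1  26.8]
pred post [372.6   4.2]
blue 252 281 187 310
bar row20 [ 57  53  57  62  85  97 124 117 118 122  76  92 112 123 135 132 123 113
 101 121 124 128  90  72  63  60  60  59  61]
```

The left hook appears where predicted: tip at column 215 against 216, and the bar projected down lands at column 262 against the seat's 262. I'll lower the carrier.

arm_command(
  targets=[
    [[-1, 0, 0, 8, 0], [-1, 0, 0, 12, 0], [-1, 0, 0, 12, 0], [-1, 0, 0, 10, 0], [-1, 0, 0, 8, 0], [-1, 0, 0, 5, 0], [-1, 0, 0, 5, 0], [-1, 0, 0, 4, 0], [-1, 0, 0, 0, 0], [-1, 0, 0, 0, 0]],
  ],
)

```text
time_s: 25.57
position: [0.6344, -0.0024, 0.1708]
eef_rot: [0.0, 0.78, 0.625, 0.0]
ft_force: [0.6, 0.2, -2.1]
gripper_width: 0.138
grasp_force: 59.0
```

arm_command(
  targets=[
    [[-1, 0, 0, 3, 0], [-1, 0, 0, 3, 0], [-1, 0, 0, 3, 0], [-1, 0, 0, 3, 0], [-1, 0, 0, 3, 0], [-1, 0, 0, 2, 0], [-1, 0, 0, 1, 0], [-1, 0, 0, 0, 0], [-1, 0, 0, 0, 0], [-1, 0, 0, 0, 0]],
  ],
)

```text
time_s: 26.4
position: [0.6345, -0.0024, 0.1529]
eef_rot: [0.0, 0.78, 0.625, 0.0]
ft_force: [-0.3, 1.3, -3.0]
gripper_width: 0.136
grasp_force: 59.0
```

arm_command(
  targets=[
    [[-1, 0, 0, 1.5, 0], [-1, 0, 0, 1.5, 0], [-1, 0, 0, 1.5, 0], [-1, 0, 0, 1.5, 0], [-1, 0, 0, 1, 0], [-1, 0, 0, 1, 0], [-1, 0, 0, 0, 0], [-1, 0, 0, 0, 0], [-1, 0, 0, 0, 0], [-1, 0, 0, 0, 0]],
  ],
)

```text
time_s: 27.23
position: [0.6343, -0.0024, 0.1448]
eef_rot: [0.0, 0.78, 0.625, 0.0]
ft_force: [-0.7, -0.7, -1.6]
gripper_width: 0.136
grasp_force: 59.2
```

```bash
python3 - <<'E'
from h import *
from bench import ctrl,viewer
import cv2
st=ctrl.state();print(st["position"],st["time_s"],st["ft_force"],st["moment"])
d={n:viewer.get_image(n) for n in ["scene","wrist","side"]}; pickle.dump(d,open("d10.pkl","wb"))
w=d["wrist"];h=cv2.cvtColor(w["image"],cv2.COLOR_RGB2HSV)
y=cv2.inRange(h,(15,150,60),(32,255,255));k,l,s,ce=cv2.connectedComponentsWithStats(y)
for i in range(1,k):
    if s[i,4]>40: print("yellow",s[i].tolist())
psi=np.radians(-12.5);X=np.array([np.cos(psi),np.sin(psi),0]);L=np.array([.6587,.1105,.0])
for n,a,z in [("tip",-.026,.170),("seat",0,.136)]: print("pred",n,proj(w,L+a*X+[0,0,z]).round(1))
E
```

```text
[ 0.63430805 -0.0024002   0.144845  ] 27.2333 [-0.74417965 -0.69727958 -1.61219395] [-0.02959403  0.20812252  0.03224202]
yellow [34, 225, 16, 12, 78]
yellow [22, 233, 16, 15, 108]
pred tip [179. -56.]
pred seat [262.  -18.9]
```

arm_command(
  targets=[
    [[-1, 0, 0, 0.5, 0], [-1, 0, 0, 0.5, 0], [-1, 0, 0, 0.5, 0], [-1, 0, 0, 0.5, 0], [-1, 0, 0, 0.5, 0], [-1, 0, 0, 0, 0], [-1, 0, 0, 0, 0], [-1, 0, 0, 0, 0], [-1, 0, 0, 0, 0], [-1, 0, 0, 0, 0]],
  ],
)

```text
time_s: 28.22
position: [0.6345, -0.0024, 0.1444]
eef_rot: [0.001, 0.78, 0.625, 0.001]
ft_force: [-6.6, 0.9, 10.6]
gripper_width: 0.134
grasp_force: 60.6
```

It is seated, with contact force up to +11 N. I'll check that both ends carry the load.

```bash
python3 - <<'E'
from h import *
from bench import ctrl,viewer
import cv2
st=ctrl.state();print(st["position"],st["time_s"],st["ft_force"],st["moment"])
d={n:viewer.get_image(n) for n in ["scene","side"]}
s=d["scene"];m=cv2.inRange(cv2.cvtColor(s["image"],cv2.COLOR_RGB2HSV),(105,150,50),(128,255,255))
ys,xs=np.where(m[:,200:300]>0);print("blue scene",xs.mean()+200,ys.mean(),cv2.minAreaRect(np.c_[xs,ys].astype(np.float32))[2])
psi=np.radians(-12.5);Y=np.array([-np.sin(psi),np.cos(psi),0]);M=np.array([.6341,-.0016,.145])
print("pred blue",proj(s,M), "ends of handle",proj(s,M-.03*Y),proj(s,M+.03*Y), xs.min()+200,ys[xs==xs.min()].mean(),xs.max()+200,ys[xs==xs.max()].mean())
for sgn in(1,-1): print("bar end",proj(s,M+sgn*.14*Y))
E
```

```text
[ 0.63448287 -0.00240515  0.14440157] 28.2167 [-6.58279485  0.90579586 10.63317154] [0.10093797 1.20062632 0.01646467]
blue scene 237.32038834951456 201.02912621359224 2.862405300140381
pred blue [238.04789866 200.18797601] ends of handle [222.76651825 199.00414175] [253.44650902 201.38089197] 223 200.0 251 201.0
bar end [310.93315875 205.834329  ]
bar end [167.71642092 194.73946215]
```

arm_command(
  targets=[
    [[-1, 0, -1, -0.5, 0], [-1, 0, -1, -0.5, 0], [-1, 0, 0, 0, 0], [-1, 0, 0, 0, 0], [-0.7, 0, 0, 0, 0], [-0.6, 0, 0, 0, 0], [-0.5, 0, 0, 0, 0], [-0.3, 0, 0, 0, 0], [0, 0, 0, 0, 0], [0, 0, 0, 0, 0]],
  ],
)

```text
time_s: 29.15
position: [0.632, -0.0019, 0.1426]
eef_rot: [-0.0, 0.78, 0.625, -0.0]
ft_force: [0.4, -0.9, -1.0]
gripper_width: 0.503
grasp_force: 0.0
```

arm_command(
  targets=[
    [[0.2, 0, 0, 0, 0], [0.3, 0, 0, 0, 0], [0.3, 0, 0, -6, 0], [0.3, 0, 0, -10, 0], [0.3, 0, 0, -16, 0], [0.3, 0, 0, -20, 0], [0.3, 0, 0, -24, 0], [0.3, 0, 0, -24, 0], [0.3, 0, 0, -16, 0], [0.3, 0, 0, 0, 0]],
  ],
)

```text
time_s: 29.98
position: [0.6346, -0.0022, 0.265]
eef_rot: [0.003, 0.78, 0.625, 0.003]
ft_force: [-0.2, 0.3, 0.9]
gripper_width: 0.648
grasp_force: 0.0
```

```bash
python3 - <<'E'
from h import *
from bench import ctrl,viewer
import cv2,time
for _ in range(2):
    d={n:viewer.get_image(n) for n in ["scene","wrist"]}
    st=ctrl.state();print(st["position"],st["time_s"],st["ft_force"])
    P=[]
    for n in d:
        im=d[n]["image"];m=cv2.inRange(cv2.cvtColor(im,cv2.COLOR_RGB2HSV),(105,150,50),(128,255,255))
        if n=="scene": m[:,:200]=0;m[:,300:]=0
        ys,xs=np.where(m>0);r=cv2.minAreaRect(np.c_[xs,ys].astype(np.float32));P.append((d[n],(xs.mean(),ys.mean())));print(n,xs.mean().round(1),ys.mean().round(1),r[1],r[2])
    print("handle",tri(*P))
E
```

```text
[ 0.63317978 -0.00203908  0.260589  ] 30.0833 [-0.15785211 -0.19499061  0.25353368]
scene 236.9 200.1 (28.456119537353516, 10.483834266662598) 3.1798300743103027
wrist 264.8 186.5 (70.0, 16.0) 90.0
handle (array([ 0.6344, -0.0034,  0.1453]), np.float64(0.0004))
[ 0.63194795 -0.00192763  0.25835054] 30.1833 [-0.08563156  0.10170188 -0.56465975]
scene 237.0 200.1 (28.400650024414062, 10.53930377960205) 3.1798300743103027
wrist 267.7 187.2 (72.0, 16.0) 90.0
handle (array([ 0.6345, -0.0033,  0.1454]), np.float64(0.0003))
```

It hangs at the right height, steady between readings. I'll give it a second to settle and then hand in.

arm_command(
  targets=[
    [[0.3, 0, 0, -10, 0], [0.3, 0, 0, 0, 0], [0.3, 0, 0, 0, 0], [0.3, 0, 0, 0, 0], [0.3, 0, 0, 0, 0], [0.3, 0, 0, 0, 0], [0.3, 0, 0, 0, 0], [0.3, 0, 0, 0, 0], [0.3, 0, 0, 0, 0], [0.3, 0, 0, 0, 0]],
  ],
)

```text
time_s: 31.02
position: [0.6324, -0.002, 0.2692]
eef_rot: [0.0, 0.78, 0.625, 0.0]
ft_force: [0.4, 0.1, 0.1]
gripper_width: 0.653
grasp_force: 0.0
```

```bash
python3 -c "
from bench import ctrl
print(ctrl.finish_job())"
```

```text
the job is handed in; nothing more can be done
None
```

The empty carrier hangs released from both hooks at the expected height and the job was handed in at 31 s (no verdict returned); on the first try it caught the left hook and was pulled from the grip, so I recovered it and hung it on the second try, with no sign in the images that the loaded carrier moved.

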